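# Clear the strip board ledge at watch handover

### The arm

A 6-joint arm with a two-finger parallel gripper is mounted at the origin on the work surface. World frame = base frame: x ahead of the robot, y to its left, z up, the work surface at z = 0. Lengths are in m, angles in rad, forces in N, time in s.
With the tool pointing down it reaches from about 0.375 to 0.975 m from the base axis. Payload 3.8 kg.
Tool frame: the origin (TCP) lies between the finger pads; the fingertips stand 17 mm ahead of it and the grasp point (between the pads) lies 2 mm behind it; z points along the fingers, y is the line along which they close (so a half turn about z gives the same grasp; the last joint's range is limited). The gripper opens to 85 mm and grips with 20 to 120 N. Pads are 22 mm wide; open, the fingers measure 114 mm over their backs; the gripper's body (76 mm by 85 mm) begins 54 mm behind the grasp point. The pads swing forward as they close: fully open they stand 13 mm farther back than shut.
Start: joints at [1.275, 0.264, 1.604, -0, 1.274, -0.037], TCP at [0.173, 0.653, 0.248] pointing down, gripper open.
Joint ranges: [-2.63, 2.63], [-0.94, 2.18], [0.31, 2.57], [-1.31, 4.45], [0, 2.66], [-2.55, 2.55]. Speed limits (rad/s): [2.57, 2.57, 3.14, 3.14, 3.14, 3.14].

### API

Orientations are given as a rotation vector (axis times angle).
In Python, from workcell import bot gives the robot as it stands.
- The arm moves only by the tool play_rows, never from a script. Its argument "steps" is one flat list of numbers, 4 for each row, row after row: the shift along the tool's x, y, z in m, then the turn about the tool's z in rad. A call has 1 to 10 rows; each row is the pose to reach, as a shift and turn from the pose commanded when the call began, along the tool's axes at that moment; what a row does not reach only later rows make up. A row lasts 1/8 s, in which the tool goes at most 62.5 mm and 10.7 degrees, less where a joint would pass 70% of its speed; a pose out of reach is approached as far as the arm can. A call with a gripper value outside its range is refused whole. "jaw" is the closure in counts, from 0 (fully open) to 255 (shut), set as the call begins (left out, the last holds). The fingers move at their own pace and stop on an object; "grip_force" is the grip in N (left out, the last holds). Time passes only in rows, so rows that repeat a pose let the fingers close. It gives the time, the measured TCP pose, the force, the opening and the grip force at its end, in the units of the state.
- bot.read_state(): the state, without advancing time (a new reading comes with each control period).
- bot.read_camera(name): name is "scene" or "top" or "wrist"; returns a dict with "pixels" (420x560x3 uint8, blue, green, red), "mtx" (3x3 intrinsics, pixels), "R" (3x3) and "t" (3): a world point X has camera coordinates R X + t. Camera axes: x right, y down, z forward; pixel columns grow to the right and rows downward; lengths in m; the calibration is good to about 2 mm. A picture is of the moment at which its call begins. There is no depth.
- bot.finish_job(): hands the job in; it is judged then, once.
The state is a dict: "time": time; "q": joint angles; "joint_vel": joint speeds; "joint_torque": joint torques, N m; "tool_pos": TCP position; "tcp_rot": TCP orientation; "wrist_force": force on the tool from outside, world axes, zero at the start; "torque": the same for the moment, N m; "width": opening from 0.0 (shut) to 1.0 (fully open); "grip_force": force on a finger pad.
Only numpy, scipy, OpenCV 4.12 (cv2) and the standard library are available. Lean on these libraries where they do the work, as an engineer would, in place of code of your own. Each camera call takes 0.05 s, during which the arm holds its last target. There are 200 camera calls.

### The job

Clear the ledge for the next watch: lay the two full-length strip holders flat on the free foot of the strip bay, crosswise between its side rails, neither on top of the other, and put the pencil and the stopwatch (face up) flat in the shallow instrument tray. The half-length holder is finished with: lower it into the deep catch tray under the chute until it lies flat on the old holders in there, however high they have piled up. Do not drop the half-length holder or the stopwatch, and leave the ashtray and the mug where they are.

Things in the scene. Friction and masses are not known exactly. Their poses are not given: they have to be found in the camera images.
- full_a: Full-length strip holder, cream plastic with a white paper strip in it: a flat channel 170 long (its x axis) x 26 wide (y) x 12 high (z). Origin at the centre of its underside. Lies flat on the ledge (height 0), paper up. Weighs about 40 g. Grip it across its 26 mm width.
- full_b: A second full-length strip holder, identical to full_a (170 x 26 x 12 mm).
- half: Half-length strip holder, same cream plastic and cross-section but only 105 long (x) x 26 wide (y) x 12 high (z). Origin at the centre of its underside. Lies flat on the ledge. About 26 g.
- pencil: Red chinagraph (wax) pencil lying on the ledge: 140 long (x, its point towards +x) and 9 thick. It has flats and does not roll. Origin midway along its length, on its underside. About 14 g.
- stopwatch: Chrome stopwatch lying face up on the ledge: round case 52 across, 15.5 high, sides upright from 3 to 12 high; winding crown and wire bow stick out along +x to 44 from the centre, crown top 13 high. Origin at the centre of the case's underside, z up through the face. About 110 g. Grip it across its y axis, clear of the crown.
- bay: Strip bay, fixed, flat: grey steel plate, top face 6 above the ledge, 204 wide (y); aluminium side rails along x, 20 high, inner faces at y = +-97; foot bar 14 high, inner face at x = -79. Its upper (+x) part is full of holders from x = +103 on. The free foot, x -79 to +103, takes the two full-length holders lying along y. Origin in the free foot, midway between the rails, at ledge height.
- catch_tray: Deep grey steel catch tray, fixed: open box 134 (x) x 156 (y) x 80 high, walls 3 thick. A chute slopes down to its +x rim, from 215 high (with its side flanges) at 235 out from the centre. Inside, a level bed of old half-length holders lies along y, its top anywhere from 28 to 60 above the ledge. The half-length holder goes in lying along y. Origin at the centre of the underside, at ledge height.
- instrument_tray: Shallow dark steel tray with a cork floor, fixed: 168 (x) x 188 (y) outside, walls 4 thick and 14 high, floor 5 above the ledge. Takes the pencil and the stopwatch beside one another. Origin at the centre of the underside, at ledge height.
- ashtray: Squat round amber glass ashtray, 110 across and 36 high, loose on the ledge; a bystander, to be left alone. Origin at the centre of its underside.
- mug: White tea mug, 80 across and 92 high with a handle at its +y side, loose on the ledge; a bystander, to be left alone. Origin at the centre of its underside.

How it is judged:
At the end, for the whole second after the job is handed in: Full holders flat (5 deg) on the plate of the bay's free foot, within 10 deg of crosswise and 15 mm of midway between the rails; half holder flat (7 deg) in the catch tray, below its rim; stopwatch flat, face up, and pencil flat on the instrument tray's floor; all released and at rest (x of full_a in the frame of bay between -0.072 and 0.09 m and y of full_a in the frame of bay between -0.015 and 0.015 m and z of full_a in the frame of bay between 0 and 0.011 m and angle between each of full_a, full_b's own z axis and vertical below 0.08 rad and angle between the x axis of each of full_a, full_b and the y axis of bay, either way round below 0.17 rad and linear speed of each of full_a, full_b, half, stopwatch, pencil below 0.02 m/s and angular speed of each of full_a, full_b, half, stopwatch, pencil below 0.2 rad/s and x of full_b in the frame of bay between -0.072 and 0.09 m and y of full_b in the frame of bay between -0.015 and 0.015 m and z of full_b in the frame of bay between 0 and 0.011 m and x of half in the frame of catch_tray between -0.055 and 0.055 m and y of half in the frame of catch_tray between -0.035 and 0.035 m and z of half in the frame of catch_tray between 0.02 and 0.07 m and angle between each of half, stopwatch's own z axis and vertical below 0.12 rad and x of stopwatch in the frame of instrument_tray between -0.062 and 0.062 m and y of stopwatch in the frame of instrument_tray between -0.072 and 0.072 m and z of stopwatch in the frame of instrument_tray between 0 and 0.009 m and x of pencil in the frame of instrument_tray between -0.08 and 0.08 m and y of pencil in the frame of instrument_tray between -0.09 and 0.09 m and z of pencil in the frame of instrument_tray between 0 and 0.016 m and angle between pencil's own x axis and vertical between 1.49 and 1.65 rad); the robot touches nothing.
It fails at once if the half-length holder is dropped into the catch tray (a fall of more than about 10 mm) (linear speed of half above 0.45 m/s and x of half in the frame of catch_tray between -0.064 and 0.064 m and y of half in the frame of catch_tray between -0.075 and 0.075 m and z of half in the frame of catch_tray below 0.078 m).
It fails at once if the stopwatch is dropped into the instrument tray (a fall of more than about 10 mm) (linear speed of stopwatch above 0.45 m/s and x of stopwatch in the frame of instrument_tray between -0.08 and 0.08 m and y of stopwatch in the frame of instrument_tray between -0.09 and 0.09 m and z of stopwatch in the frame of instrument_tray below 0.02 m).
It fails at once if the ashtray is shifted by more than 15 mm (distance of ashtray from where it was at the start of the episode above 0.015 m).
It fails at once if the mug is shifted by more than 15 mm (distance of mug from where it was at the start of the episode above 0.015 m).
It also fails if it takes over 125 s, if anything falls off the work surface, if the arm or the gripper's body presses on something with over 40 N, if the wrist force passes 120 N, or if a joint passes its speed limit or range.

## Working session

There is one attempt and no reset: what is moved stays moved. The work goes in short steps, Python scripts to look and compute and a tool call to move; the robot and the scene stay as the last step left them, time stands still between calls to the robot, and variables do not carry over. Pictures are saved under pics/ and viewed, at most 14 in all, crops included, and the job is handed in when it is done.

Besides the shell and the picture viewer there is one more tool, called after "Request:" as name(argument=value, ...), one argument or row to a line, values as JSON. play_rows: Moves the arm, as the interface text tells. Its arguments: {"type":"object","properties":{"steps":{"type":"array"},"jaw":{"type":"number"},"grip_force":{"type":"number"}},"required":["steps"]}

```bash
ls; mkdir -p pics; cat > h.py <<'E'
import numpy as np, cv2
from workcell import bot
def cam(n,save=None):
    c=bot.read_camera(n); c={k:np.array(v) for k,v in c.items()}
    if save: cv2.imwrite('pics/'+save,c['pixels'])
    return c
def ray(c,uv,z):
    uv=np.atleast_2d(np.array(uv,float)); d=np.c_[uv,np.ones(len(uv))]@np.linalg.inv(c['mtx']).T@c['R']
    o=-c['R'].T@c['t']; return o+d*((z-o[2])/d[:,2])[:,None]
def proj(c,X):
    p=(np.atleast_2d(X)@c['R'].T+c['t'])@c['mtx'].T; return p[:,:2]/p[:,2:]
E
python3 - <<'E'
from h import *
import pickle
d={}
for n in('top','scene'):
    d[n]=cam(n,n+'1.png'); print(n,-d[n]['R'].T@d[n]['t'],d[n]['mtx'][0,0])
pickle.dump(d,open('c1.pkl','wb'))
s=bot.read_state();print(s)
E
```

```text
pics
top [0.4216978  0.01205001 1.27038134] 430.55293217299237
scene [1.14339754 0.5896648  0.80833001] 450.92281833522344
{'time': 0.1, 'q': array([ 1.27509846e+00,  2.64686489e-01,  1.60524462e+00,  1.99609781e-05,
        1.27369388e+00, -3.68762768e-02]), 'joint_vel': array([-0.00143032, -0.00151636, -0.00361464, -0.00032007, -0.00079265,
       -0.00166671]), 'joint_torque': array([ 9.72555717e-04, -5.16716158e+01, -3.68586910e+01, -6.63882201e-05,
        6.54671996e-03, -2.66595441e-05]), 'tool_pos': array([0.17255826, 0.6519234 , 0.24707676]), 'tcp_rot': array([-0.40538527, -3.11496799,  0.00314303]), 'wrist_force': array([ 0.60284515,  0.84066475, -0.56873588]), 'torque': array([ 0.00719683, -0.00229564,  0.00707177]), 'grip_force': 0.0, 'width': 0.99804990156833}
```

View pics/top1.png

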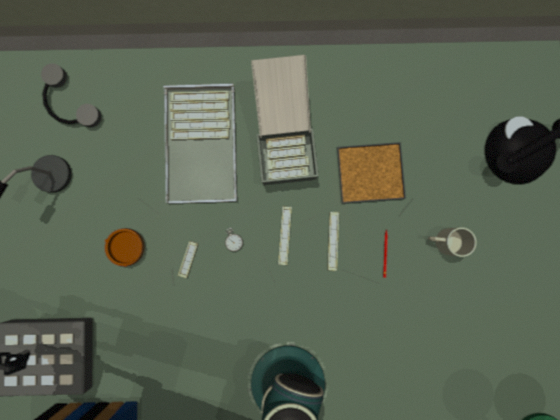

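View pics/scene1.png

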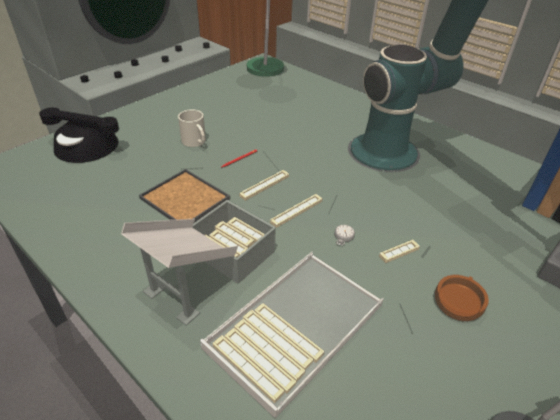

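The top view shows the holders at (188,260), (285,236) and (334,241). The stopwatch is at (234,242), the pencil at (385,253) and the bay's free foot around (200,170). The catch tray is at (288,157) and the cork tray at (371,173). The scene view agrees with this.

```bash
cat > m.py <<'E'
from h import *
import pickle
d=pickle.load(open('c1.pkl','rb')); c=d['top']; im=c['pixels']; hsv=cv2.cvtColor(im,cv2.COLOR_BGR2HSV)
def blobs(mask,z,roi,amin=25):
    m=np.zeros_like(mask); a,b,e,f=roi; m[b:f,a:e]=mask[b:f,a:e]
    m=cv2.morphologyEx(m,cv2.MORPH_CLOSE,np.ones((3,3)))
    for k in cv2.findContours(m,cv2.RETR_EXTERNAL,cv2.CHAIN_APPROX_NONE)[0]:
        if len(k)<12: continue
        fm=np.zeros_like(m);cv2.drawContours(fm,[k],-1,255,-1)
        ys,xs=np.nonzero(fm); 
        if len(xs)<amin: continue
        P=ray(c,np.c_[xs,ys],z)[:,:2]; w,V=np.linalg.eigh(np.cov(P.T)); v=V[:,1]; v=v*np.sign(v[0])
        r=cv2.minAreaRect(P.astype(np.float32)*1000)
        print('  c',P.mean(0).round(4),'yaw',np.degrees(np.arctan2(v[1],v[0])).round(1),'LxW',np.sqrt(12*w[::-1]).round(3),'rect',np.round(r[0],1),np.round(r[1],1),round(r[2],1),'px',xs.mean().round(1),ys.mean().round(1))
bright=cv2.inRange(hsv,(0,0,125),(180,90,255))
print('holders');blobs(bright,.012,(170,200,350,290))
red=cv2.inRange(hsv,(0,130,60),(8,255,255))|cv2.inRange(hsv,(172,130,60),(180,255,255))
print('pencil');blobs(red,.006,(365,220,410,290))
cork=cv2.inRange(hsv,(8,110,60),(25,255,255))
print('cork');blobs(cork,.005,(325,130,420,215))
print('ashtray');blobs(cork|red,.02,(95,215,155,280))
print('mug');blobs(cv2.inRange(hsv,(0,0,110),(180,80,255)),.05,(420,215,490,270))
for n,q in dict(bay=[(168,198),(233,198)],).items(): print(ray(c,q,.02))
big=cv2.resize(im[75:290,155:415],None,fx=3,fy=2.79,interpolation=cv2.INTER_CUBIC); cv2.imwrite('pics/crop1.png',cv2.resize(im[75:275,155:415],None,fx=3,fy=3,interpolation=cv2.INTER_CUBIC))
E
python3 m.py
```

```text
holders
  c [0.3619 0.2831] yaw -18.9 LxW [0.104 0.027] rect [362.4 282.9] [ 26.8 104.8] 71.1 px 187.1 259.3
  c [0.409  0.1482] yaw -20.9 LxW [0.041 0.041] rect [409.4 149. ] [45.4 45.1] 44.1 px 233.3 242.2
  c [ 0.4069 -0.1427] yaw -3.5 LxW [0.171 0.028] rect [ 408.  -142.9] [ 28.6 172. ] 86.2 px 333.0 240.9
  c [ 0.4268 -0.0012] yaw -5.7 LxW [0.171 0.028] rect [427.1  -1.2] [ 28.4 170.9] 84.5 px 284.4 235.0
  c [0.5323 0.2532] yaw 89.8 LxW [0.184 0.007] rect [531.1 236.7] [190.3   5.9] 88.9 px 196.9 200.7
pencil
  c [ 0.3642 -0.2945] yaw -4.5 LxW [0.134 0.009] rect [ 365.4 -294.6] [  9.1 134.3] 85.7 px 385.0 254.4
cork
  c [ 0.6065 -0.261 ] yaw -87.4 LxW [0.181 0.161] rect [ 607.1 -261.1] [161.  180.5] 3.2 px 370.8 172.5
ashtray
  c [0.4021 0.4646] yaw 76.1 LxW [0.097 0.096] rect [401.6 464.5] [109.7 106.8] 0.3 px 123.5 246.8
mug
  c [ 0.3987 -0.4985] yaw 81.6 LxW [0.095 0.073] rect [ 408.7 -488.6] [122.1  85.1] 54.2 px 460.3 241.3
[[0.54112298 0.33551779 0.02      ]
 [0.53734718 0.14644433 0.02      ]]
```

View pics/crop1.png

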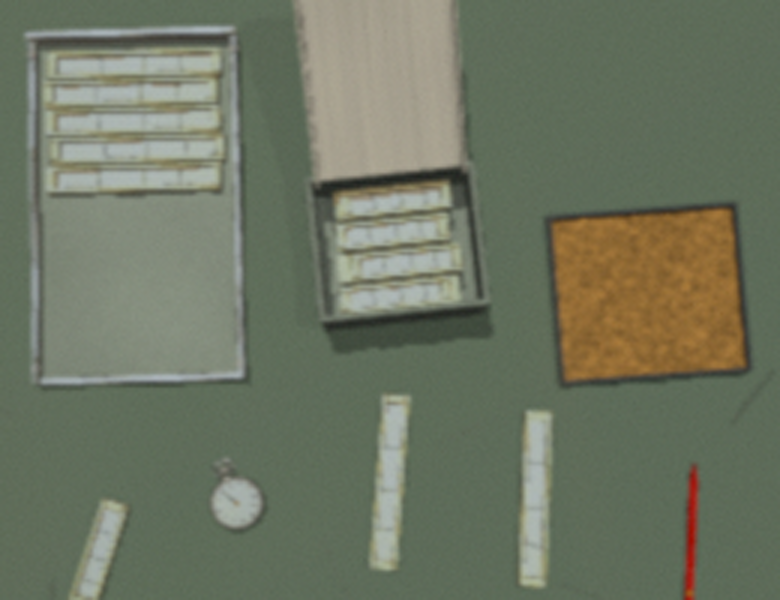

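The crop (3x from pixel (155,75)) shows the bay foot outer corners at (35,384) and (243,381). The catch tray's front rim corners are at (325,325) and (489,305), with four old holders inside. The stopwatch crown points up and slightly left.

```bash
cat > m2.py <<'E'
from h import *
import pickle
d=pickle.load(open('c1.pkl','rb')); c=d['top']; s=d['scene']
P=lambda uv,z: ray(c,np.array(uv)/3.+[155-1/3,75-1/3],z)
b=P([(35,384),(243,381),(237,29),(28,33)],.02); print('bay',b.round(4).tolist())
i=P([(45,376),(235,374)],.010); print('foot inner',i.round(4).tolist())
e=P([(50,193),(221,191)],.018); print('stack edge',e.round(4).tolist())
t=P([(325,325),(489,305),(468,167),(309,185)],.08); print('catch',t.round(4).tolist(), t.mean(0))
k=P([(565,383),(749,369),(735,205),(549,218)],.012); print('instr',k.round(4).tolist(),k.mean(0))
w=P([(237,502)],.0155); cr=P([(224,465)],.009);print('watch',w,cr,np.degrees(np.arctan2(*(cr-w)[0,1::-1])))
def bl(c,roi,lo):
    h=cv2.cvtColor(c['pixels'],cv2.COLOR_BGR2HSV);m=cv2.inRange(h,(0,0,lo),(180,110,255));a,b,e,f=roi
    z=np.zeros_like(m);z[b:f,a:e]=m[b:f,a:e]; n,l,st,ce=cv2.connectedComponentsWithStats(z)
    return [(ce[j].round(1).tolist(),int(st[j,4])) for j in range(1,n) if st[j,4]>15]
print(bl(c,(262,133,315,185),120)); print(bl(s,(195,200,275,265),140))
cv2.imwrite('pics/crop2.png',cv2.resize(s['pixels'][180:300,180:340],None,fx=5,fy=5,interpolation=cv2.INTER_CUBIC))
E
python3 m2.py
```

```text
bay [[0.5276, 0.3404, 0.02], [0.5265, 0.1388, 0.02], [0.8751, 0.1399, 0.02], [0.8749, 0.3459, 0.02]]
foot inner [[0.5361, 0.3332, 0.01], [0.5343, 0.1476, 0.01]]
stack edge [[0.7153, 0.3255, 0.018], [0.714, 0.158, 0.018]]
catch [[0.572, 0.0561, 0.08], [0.5876, -0.0964, 0.08], [0.7178, -0.0801, 0.08], [0.7036, 0.0687, 0.08]] [ 0.64526395 -0.0129331   0.08      ]
instr [[0.5189, -0.175, 0.012], [0.529, -0.3557, 0.012], [0.6917, -0.348, 0.012], [0.6823, -0.164, 0.012]] [ 0.60545721 -0.26063846  0.012     ]
watch [[0.409428  0.1467169 0.0155   ]] [[0.4456076  0.15959485 0.009     ]] 19.592933667595716
[([268.6, 133.3], 23), ([287.4, 158.5], 1626)]
[([211.5, 205.0], 16), ([237.1, 229.3], 2326)]
```

View pics/crop2.png

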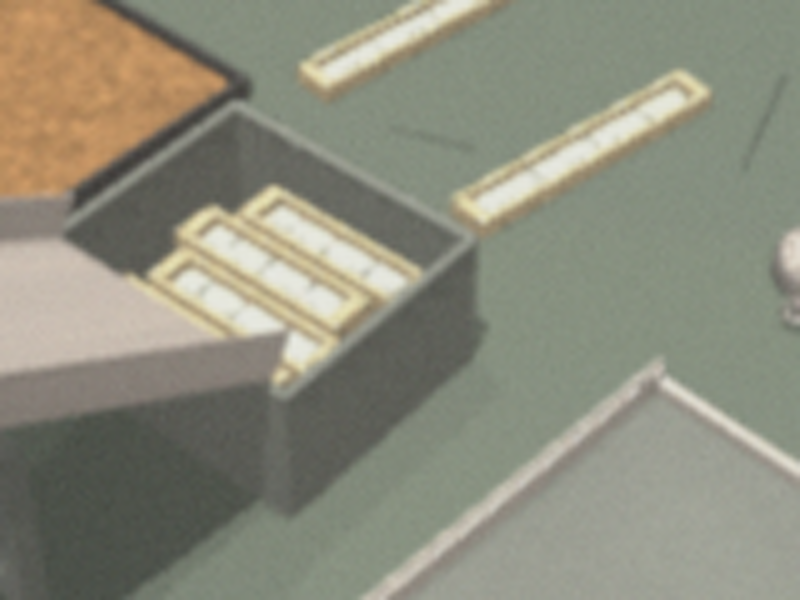

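The scene crop shows the bed of old holders well below the catch tray's rim. The front holder's far corner is at crop (275,188) and the second holder's at (210,207). I'll triangulate the bed height and write the move helper.

```bash
cat >> h.py <<'E'
from scipy.spatial.transform import Rotation as Rn
def go(x,y,yaw,z=None):
    """print shift/turn in tool axes from present pose to target (yaw = deg of tool y axis)"""
    s=bot.read_state(); R=Rn.from_rotvec(s['tcp_rot']).as_matrix(); p=np.array(s['tool_pos'])
    t=np.array([x,y,p[2] if z is None else z]); y0=np.degrees(np.arctan2(R[1,1],R[0,1])); tn=(y0-yaw+180)%360-180
    print('shift',(R.T@(t-p)).round(4),'turn',np.radians(tn).round(3),'| tcp',p.round(4),'yaw',y0.round(2),'tilt',np.degrees(np.arccos(-R[2,2])).round(2),'q6',np.round(s['q'][5],2),'F',np.round(s['wrist_force'],1),'w',round(s['width'],3),'g',s['grip_force'],'t',s['time'])
E
python3 - <<'E'
from h import *
import pickle
d=pickle.load(open('c1.pkl','rb')); c=d['top']; s=d['scene']
for a,b in [((458,308),(275,188)),((463,268),(210,207))]:
    a=np.array(a)/3.+[155-1/3,75-1/3]; b=np.array(b)/5.+180-.4
    from numpy.linalg import norm
    M=lambda c:c['mtx']@np.c_[c['R'],c['t']]
    X=cv2.triangulatePoints(M(c),M(s),a.reshape(2,1),b.reshape(2,1)); X=(X[:3]/X[3]).ravel(); print(X.round(4),proj(c,X)-a,proj(s,X)-b)
go(.3619,.2831,71.1,.15)
go(.427,-.001,84.5,.12)
E
```

```text
[ 0.5886 -0.0679  0.0425] [[-0.74142882  0.70972589]] [[-1.04968175 -0.14262552]]
[ 0.6261 -0.0735  0.0501] [[-0.60793036  0.59980783]] [[-0.8859519  -0.12961202]]
shift [-0.2774 -0.3079  0.0977] turn 0.071 | tcp [0.1726 0.6519 0.2471] yaw 75.17 tilt 0.12 q6 -0.04 F [ 0.6  0.8 -0.6] w 0.998 g 0.0 t 0.1
shift [-0.4131 -0.5658  0.1282] turn -0.163 | tcp [0.1726 0.6519 0.2471] yaw 75.17 tilt 0.12 q6 -0.04 F [ 0.6  0.8 -0.6] w 0.998 g 0.0 t 0.1
```

Request:
play_rows(
  steps=[-0.277,-0.308,0.06,0.071,-0.277,-0.308,0.06,0.071,-0.277,-0.308,0.06,0.071,-0.277,-0.308,0.098,0.071,-0.277,-0.308,0.098,0.071,-0.277,-0.308,0.098,0.071,-0.277,-0.308,0.098,0.071,-0.277,-0.308,0.098,0.071,-0.277,-0.308,0.098,0.071,-0.277,-0.308,0.098,0.071],
  jaw=100,
  grip_force=30,
)

```text
time: 1.35
tool_pos: [0.3617, 0.2852, 0.1509]
tcp_rot: [0.513, 3.099, 0.002]
wrist_force: [-0.2, -1.2, -0.1]
width: 0.607
grip_force: 0.0
```

```bash
python3 - <<'E'
from h import *
go(.3619,.2831,71.1,.022)
w=cam('wrist','w1.png')
print(proj(w,[[.3619,.2831,.012]]))
E
```

```text
shift [-0.0008 -0.002   0.1289] turn 0.002 | tcp [0.3617 0.2852 0.1509] yaw 71.19 tilt 0.07 q6 -0.63 F [-0.2 -1.2 -0.1] w 0.607 g 0.0 t 1.35
[[275.47699508 206.7243417 ]]
```

View pics/w1.png

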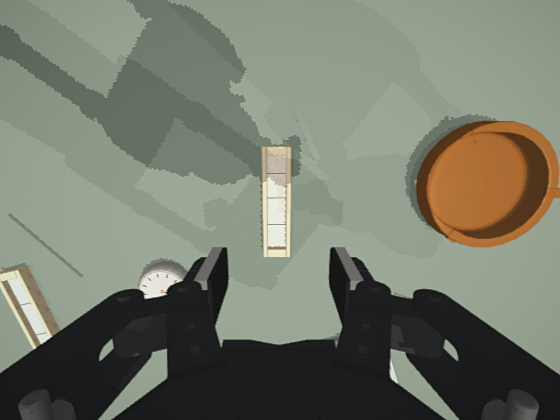

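The wrist view shows the half holder at (276,202), centred between the pads and aligned with them.

Request:
play_rows(
  steps=[0,0,0.05,0,0,0,0.09,0,0,0,0.11,0,0,0,0.12,0,0,0,0.125,0,0,0,0.129,0,0,0,0.131,0,0,0,0.131,0],
)

```text
time: 2.4
tool_pos: [0.362, 0.2841, 0.0197]
tcp_rot: [0.516, 3.098, 0.001]
wrist_force: [0.5, 0.8, -0.3]
width: 0.609
grip_force: 0.0
```

```bash
python3 - <<'E'
from h import *
go(.3619,.2831,71.1,.018)
E
```

```text
shift [-0.0002 -0.0009  0.0017] turn -0.0 | tcp [0.362  0.2841 0.0197] yaw 71.1 tilt 0.05 q6 -0.63 F [ 0.5  0.8 -0.3] w 0.609 g 0.0 t 2.4
```

Request:
play_rows(
  steps=[0,0,0,0,0,0,0,0,0,0,0,0,0,0,0,0,0,0,0,0,0,0,0,0,0,0,-0.005,0,0,0,-0.02,0,0,0,-0.04,0,0,0,-0.04,0],
  jaw=255,
  grip_force=30,
)

```text
time: 3.65
tool_pos: [0.3631, 0.2849, 0.0613]
tcp_rot: [0.515, 3.096, 0.005]
wrist_force: [0.4, 0.8, 0.3]
width: 0.294
grip_force: 29.8
```

```bash
python3 - <<'E'
from h import *
go(.640,-.013,6,.14)
E
```

```text
shift [-0.3586 -0.192  -0.0784] turn 1.136 | tcp [0.3631 0.2849 0.0613] yaw 71.11 tilt 0.25 q6 -0.63 F [0.4 0.8 0.3] w 0.294 g 29.79251503944397 t 3.65
```

Request:
play_rows(
  steps=[0,0,-0.05,0,-0.05,-0.02,-0.08,0.15,-0.1,-0.05,-0.08,0.3,-0.15,-0.08,-0.08,0.45,-0.2,-0.105,-0.08,0.6,-0.25,-0.135,-0.08,0.78,-0.3,-0.16,-0.08,0.95,-0.359,-0.192,-0.08,1.136,-0.359,-0.192,-0.08,1.136,-0.359,-0.192,-0.08,1.136],
)

```text
time: 4.9
tool_pos: [0.6383, -0.0142, 0.1381]
tcp_rot: [-2.1, -2.333, 0.002]
wrist_force: [0.0, 0.5, -0.1]
width: 0.296
grip_force: 29.8
```

Request:
play_rows(
  steps=[0,0,0,0,0,0,0,0,0,0,0,0],
)

```text
time: 5.28
tool_pos: [0.6387, -0.0131, 0.1395]
tcp_rot: [2.1, 2.337, 0.0]
wrist_force: [0.3, -0.9, 0.4]
width: 0.295
grip_force: 29.8
```

```bash
python3 - <<'E'
from h import *
go(.640,-.013,6,.075)
t=cam('top'); s=cam('scene'); a=t['pixels'][60:240,200:380]; b=s['pixels'][140:320,140:340]
cv2.imwrite('pics/p2.png',np.hstack([cv2.resize(a,(400,400)),cv2.resize(b,(400,400))]))
E
```

```text
shift [-0.0001  0.0013  0.0645] turn 0.002 | tcp [ 0.6387 -0.0131  0.1395] yaw 6.1 tilt 0.0 q6 -0.17 F [ 0.3 -0.9  0.4] w 0.295 g 29.81614261865616 t 5.275
```

View pics/p2.png

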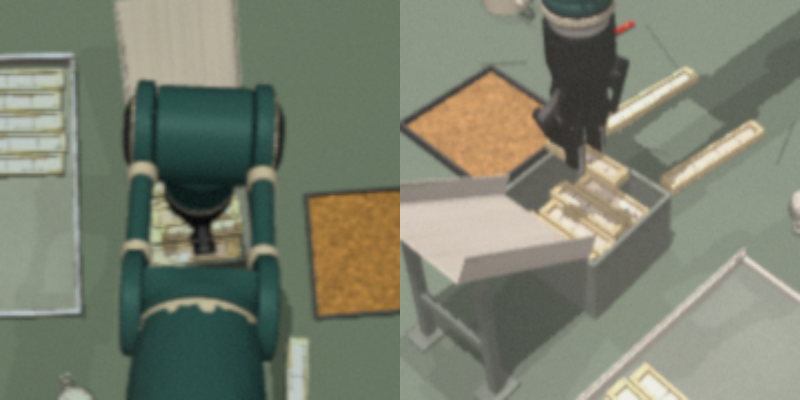

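Request:
play_rows(
  steps=[0,0,0.02,0,0,0,0.04,0,0,0,0.055,0,0,0,0.06,0,0,0,0.063,0,0,0,0.065,0,0,0,0.065,0],
)

```text
time: 6.25
tool_pos: [0.6396, -0.0141, 0.0748]
tcp_rot: [2.101, 2.334, 0.001]
wrist_force: [-0.5, -0.1, -0.2]
width: 0.291
grip_force: 29.8
```

Request:
play_rows(
  steps=[0,0,0.0015,0,0,0,0.003,0,0,0,0.003,0],
)

```text
time: 6.62
tool_pos: [0.6391, -0.014, 0.0712]
tcp_rot: [-2.102, -2.335, 0.0]
wrist_force: [-0.6, -0.0, -0.4]
width: 0.293
grip_force: 29.8
```

Request:
play_rows(
  steps=[0,0,0.0015,0,0,0,0.003,0,0,0,0.003,0],
)

```text
time: 7.0
tool_pos: [0.6393, -0.014, 0.0691]
tcp_rot: [2.102, 2.335, 0.0]
wrist_force: [-2.7, -0.2, 5.6]
width: 0.295
grip_force: 30.3
```

Request:
play_rows(
  steps=[0,0,0.001,0,0,0,0.001,0],
)

```text
time: 7.25
tool_pos: [0.6393, -0.014, 0.0691]
tcp_rot: [2.102, 2.335, 0.0]
wrist_force: [-4.1, -0.3, 10.3]
width: 0.294
grip_force: 31.0
```

```bash
python3 - <<'E'
from h import *
go(.640,-.013,6,.075)
s=cam('scene'); cv2.imwrite('pics/p3.png',cv2.resize(s['pixels'][180:270,185:305],(800,600),interpolation=cv2.INTER_CUBIC))
E
```

```text
shift [ 0.001   0.0008 -0.0059] turn 0.0 | tcp [ 0.6393 -0.014   0.0691] yaw 6.02 tilt 0.0 q6 -0.17 F [-4.1 -0.3 10.3] w 0.294 g 30.975768864154816 t 7.25
```

View pics/p3.png

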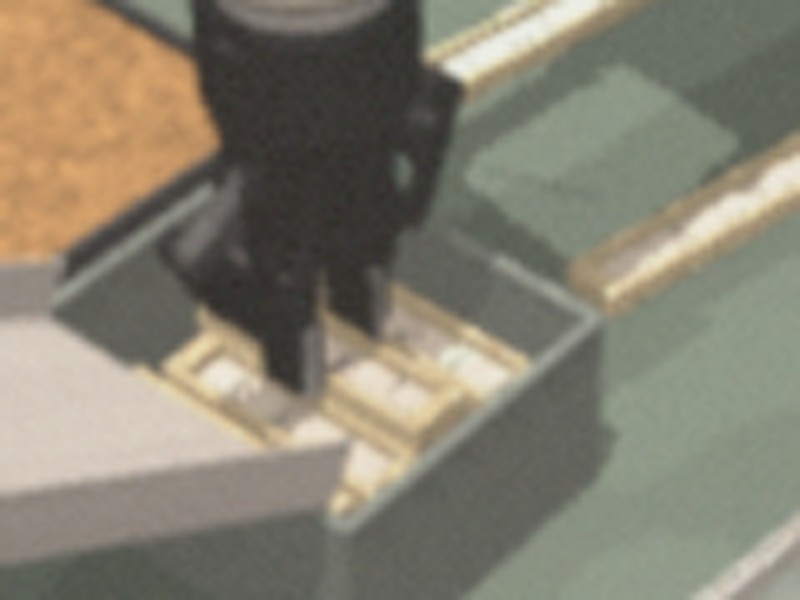

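The holder lies on the bed and the contact force is about 10 N, so I'll release it.

Request:
play_rows(
  steps=[0,0,-0.001,0,0,0,-0.001,0,0,0,-0.001,0,0,0,-0.001,0,0,0,-0.01,0,0,0,-0.03,0,0,0,-0.08,0,0,0,-0.08,0],
  jaw=130,
)

```text
time: 8.3
tool_pos: [0.6438, -0.0143, 0.1549]
tcp_rot: [2.095, 2.328, 0.012]
wrist_force: [1.5, -0.8, 1.3]
width: 0.486
grip_force: 0.0
```

```bash
python3 - <<'E'
from h import *
go(.4268,-.0012,84.4,.13)
s=cam('scene'); cv2.imwrite('pics/p4.png',cv2.resize(s['pixels'][180:270,185:305],(560,420),interpolation=cv2.INTER_CUBIC))
E
```

```text
shift [ 0.0358 -0.2147  0.0222] turn -1.368 | tcp [ 0.6438 -0.0143  0.1549] yaw 6.02 tilt 0.71 q6 -0.17 F [ 1.5 -0.8  1.3] w 0.486 g 0.0 t 8.3
```

View pics/p4.png

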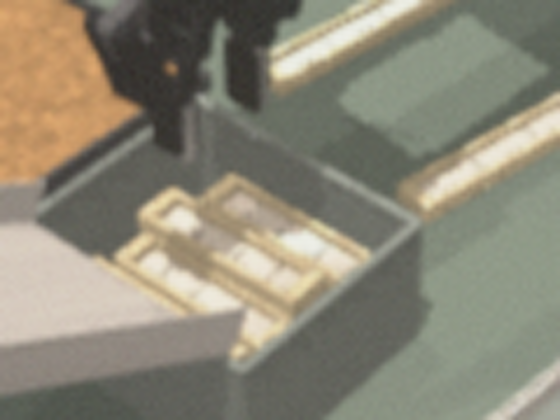

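The half holder lies flat on the bed. Next is the first full holder.

Request:
play_rows(
  steps=[0,0,0,-0.17,0.01,-0.05,0,-0.34,0.02,-0.1,0.01,-0.51,0.03,-0.15,0.02,-0.68,0.035,-0.21,0.02,-0.85,0.035,-0.21,0.02,-1.02,0.035,-0.21,0.02,-1.19,0.035,-0.21,0.02,-1.368,0.035,-0.21,0.02,-1.368,0.035,-0.21,0.02,-1.368],
  jaw=100,
)

```text
time: 9.6
tool_pos: [0.4263, -0.0012, 0.1271]
tcp_rot: [-0.158, -3.137, 0.0]
wrist_force: [-0.2, -0.1, 0.5]
width: 0.607
grip_force: 0.0
```

Request:
play_rows(
  steps=[0,0,0,0,0,0,0,0],
)

```text
time: 9.85
tool_pos: [0.4267, -0.0012, 0.1272]
tcp_rot: [-0.155, -3.138, -0.0]
wrist_force: [0.1, -0.1, 0.2]
width: 0.609
grip_force: 0.0
```

```bash
cat >> h.py <<'E'
def hold(w,z=.012,lo=150):
    """brightest elongated blob nearest the tool in the wrist picture -> world centre, yaw"""
    h=cv2.cvtColor(w['pixels'],cv2.COLOR_BGR2HSV);m=cv2.morphologyEx(cv2.inRange(h,(0,0,lo),(60,110,255)),cv2.MORPH_CLOSE,np.ones((5,5)))
    for k in cv2.findContours(m,cv2.RETR_EXTERNAL,cv2.CHAIN_APPROX_NONE)[0]:
        if cv2.contourArea(k)<1500: continue
        P=ray(w,k[:,0,:],z)[:,:2].astype(np.float32)*1000; r=cv2.minAreaRect(P); print('blob',np.round(r[0],1),np.round(r[1],1),round(r[2],1))
E
python3 - <<'E'
from h import *
go(.4268,-.0012,84.4,.0197)
hold(cam('wrist','w2.png'))
E
```

```text
shift [-1.000e-04  0.000e+00  1.075e-01] turn -0.001 | tcp [ 0.4267 -0.0012  0.1272] yaw 84.35 tilt 0.01 q6 -1.53 F [ 0.1 -0.1  0.2] w 0.609 g 0.0 t 9.85
blob [551.4 228.4] [138.7  60.8] 49.4
blob [441.6 -19.4] [213.1 116.6] 4.5
blob [ 404.3 -142.1] [176.8 284.1] 70.5
blob [396.1 133.2] [266.9 189.3] 8.3
```

Request:
play_rows(
  steps=[0,0,0.05,0,0,0,0.08,0,0,0,0.098,0,0,0,0.105,0,0,0,0.107,0,0,0,0.108,0,0,0,0.108,0],
)

```text
time: 10.78
tool_pos: [0.4274, -0.0013, 0.02]
tcp_rot: [0.153, 3.136, -0.0]
wrist_force: [0.0, 1.4, -0.6]
width: 0.603
grip_force: 0.0
```

Request:
play_rows(
  steps=[0,0,0,0,0,0,0,0,0,0,0,0,0,0,0,0,0,0,0,0,0,0,0,0,0,0,-0.005,0,0,0,-0.03,0,0,0,-0.08,0,0,0,-0.08,0],
  jaw=255,
)

```text
time: 12.02
tool_pos: [0.4302, -0.0014, 0.1032]
tcp_rot: [0.153, 3.129, -0.0]
wrist_force: [-0.3, -0.7, -1.8]
width: 0.293
grip_force: 29.7
```

```bash
python3 - <<'E'
from h import *
go(.578,.240,0.5,.10)
go(.658,.241,0.5,.10)
t=cam('top','t5.png');s=cam('scene');cv2.imwrite('pics/p5.png',np.hstack([t['pixels'][150:330,180:380],s['pixels'][100:280,180:420]]))
E
```

```text
shift [-0.1235  0.2547  0.0043] turn 1.464 | tcp [ 0.4302 -0.0014  0.1032] yaw 84.4 tilt 0.49 q6 -1.53 F [-0.3 -0.7 -1.8] w 0.293 g 29.65481400489807 t 12.025
shift [-0.2031  0.2635  0.005 ] turn 1.464 | tcp [ 0.4302 -0.0014  0.1032] yaw 84.4 tilt 0.49 q6 -1.53 F [-0.3 -0.7 -1.8] w 0.293 g 29.65481400489807 t 12.025
```

View pics/p5.png

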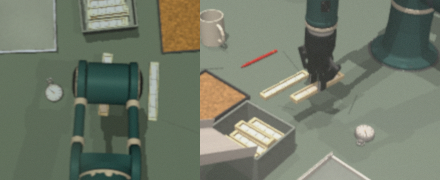

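Request:
play_rows(
  steps=[0,0,-0.045,0.1,-0.02,0.03,-0.05,0.28,-0.045,0.06,-0.05,0.46,-0.07,0.095,-0.05,0.64,-0.1,0.13,-0.05,0.82,-0.13,0.17,-0.05,1.0,-0.16,0.205,-0.05,1.18,-0.206,0.263,-0.05,1.34,-0.206,0.263,-0.05,1.464,-0.206,0.263,-0.05,1.464],
)

```text
time: 13.38
tool_pos: [0.6564, 0.2408, 0.146]
tcp_rot: [-2.207, -2.233, 0.007]
wrist_force: [-0.0, -0.6, -0.2]
width: 0.29
grip_force: 29.9
```

Request:
play_rows(
  steps=[0,0,0,0,0,0,0,0,0,0,0,0],
)

```text
time: 13.75
tool_pos: [0.657, 0.2397, 0.1496]
tcp_rot: [2.211, 2.231, 0.0]
wrist_force: [-0.1, 0.5, -0.0]
width: 0.292
grip_force: 29.9
```

```bash
python3 - <<'E'
from h import *
go(.658,.241,0.5,.05)
t=cam('top');s=cam('scene');cv2.imwrite('pics/p6.png',np.hstack([cv2.resize(t['pixels'][70:220,140:260],(320,400)),cv2.resize(s['pixels'][230:410,190:400],(467,400))]))
E
```

```text
shift [0.0013 0.001  0.0996] turn 0.0 | tcp [0.657  0.2397 0.1496] yaw 0.51 tilt 0.01 q6 0.31 F [-0.1  0.5 -0. ] w 0.292 g 29.872075617313385 t 13.75
```

View pics/p6.png

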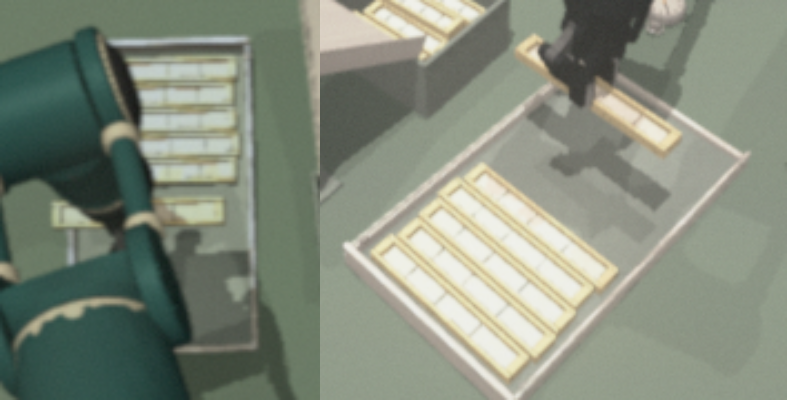

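```bash
python3 - <<'E'
from h import *
import pickle
c=pickle.load(open('c1.pkl','rb'))['top']
p=ray(c,[(159.2,149.6),(223.2,147.7)],.142);print(p,p.mean(0))
E
```

```text
[[0.65843297 0.32665641 0.142     ]
 [0.66023346 0.15746233 0.142     ]] [0.65933322 0.24205937 0.142     ]
```

Request:
play_rows(
  steps=[0,0,0.05,0,0,0,0.085,0,0,0,0.105,0,0,0,0.113,0,0,0,0.117,0,0,0,0.119,0,0,0,0.12,0,0,0,0.12,0],
)

```text
time: 14.85
tool_pos: [0.6578, 0.2405, 0.03]
tcp_rot: [2.211, 2.231, 0.002]
wrist_force: [-0.1, -0.3, -1.0]
width: 0.294
grip_force: 29.9
```

Request:
play_rows(
  steps=[0,0,0.0015,0,0,0,0.003,0,0,0,0.003,0],
)

```text
time: 15.22
tool_pos: [0.6572, 0.2403, 0.0261]
tcp_rot: [-2.211, -2.231, 0.0]
wrist_force: [-0.5, -0.7, -0.5]
width: 0.293
grip_force: 29.9
```

Request:
play_rows(
  steps=[0,0,0.001,0,0,0,0.0015,0,0,0,0.0015,0],
)

```text
time: 15.6
tool_pos: [0.6573, 0.2404, 0.0259]
tcp_rot: [-2.211, -2.231, 0.0]
wrist_force: [-3.3, -1.5, 6.4]
width: 0.291
grip_force: 30.6
```

Contact with the plate. I'll release, lift and go to the second full holder.

Request:
play_rows(
  steps=[0,0,-0.001,0,0,0,-0.001,0,0,0,-0.001,0,0,0,-0.001,0,0,0,-0.01,0,0,0,-0.04,0,0,0,-0.1,0,0,0,-0.1,0,0,0,-0.1,0,0,0,-0.1,0],
  jaw=120,
)

```text
time: 16.85
tool_pos: [0.6561, 0.24, 0.1232]
tcp_rot: [-2.21, -2.23, 0.004]
wrist_force: [0.1, -0.1, -0.5]
width: 0.529
grip_force: 0.0
```

```bash
python3 - <<'E'
from h import *
go(.4069,-.1427,86.3,.13)
E
```

```text
shift [-0.3804 -0.2527 -0.0058] turn -1.497 | tcp [0.6561 0.24   0.1232] yaw 0.52 tilt 0.17 q6 0.31 F [ 0.1 -0.1 -0.5] w 0.529 g 0.0 t 16.85
```

Request:
play_rows(
  steps=[0,0,-0.03,-0.1,-0.05,-0.05,-0.03,-0.27,-0.1,-0.09,-0.03,-0.44,-0.15,-0.13,-0.03,-0.61,-0.2,-0.17,-0.03,-0.78,-0.25,-0.2,-0.03,-0.95,-0.31,-0.23,-0.02,-1.12,-0.38,-0.253,-0.006,-1.29,-0.38,-0.253,-0.006,-1.45,-0.38,-0.253,-0.006,-1.497],
  jaw=100,
)

```text
time: 18.1
tool_pos: [0.4051, -0.1434, 0.1287]
tcp_rot: [-0.103, -3.136, -0.002]
wrist_force: [-0.2, 0.3, 0.7]
width: 0.606
grip_force: 0.0
```

Request:
play_rows(
  steps=[0,0,0,0,0,0,0,0,0,0,0,0],
)

```text
time: 18.48
tool_pos: [0.4079, -0.1413, 0.1306]
tcp_rot: [-0.101, -3.14, -0.0]
wrist_force: [-0.4, -0.8, -0.5]
width: 0.608
grip_force: 0.0
```

```bash
python3 - <<'E'
from h import *
go(.4069,-.1427,86.3,.0197)
E
```

```text
shift [ 0.0009 -0.0015  0.1109] turn 0.0 | tcp [ 0.4079 -0.1413  0.1306] yaw 86.32 tilt 0.02 q6 -1.9 F [-0.4 -0.8 -0.5] w 0.608 g 0.0 t 18.475
```

Request:
play_rows(
  steps=[0,-0.001,0.05,0,0,-0.001,0.08,0,0,-0.001,0.098,0,0,-0.001,0.107,0,0,-0.001,0.11,0,0,-0.001,0.111,0,0,-0.001,0.111,0],
)

```text
time: 19.35
tool_pos: [0.4084, -0.1431, 0.0205]
tcp_rot: [0.102, 3.138, -0.001]
wrist_force: [0.7, 0.3, 0.3]
width: 0.607
grip_force: 0.0
```

Request:
play_rows(
  steps=[0,0,0,0,0,0,0,0,0,0,0,0,0,0,0,0,0,0,0,0,0,0,0,0,0,0,-0.005,0,0,0,-0.05,0,0,0,-0.11,0,0,0,-0.11,0],
  jaw=255,
)

```text
time: 20.6
tool_pos: [0.4117, -0.1445, 0.135]
tcp_rot: [0.101, 3.13, -0.006]
wrist_force: [0.8, -0.5, -0.7]
width: 0.29
grip_force: 29.8
```

Request:
play_rows(
  steps=[0,0,-0.015,0,0,0,-0.015,0,0,0,-0.015,0],
)

```text
time: 20.98
tool_pos: [0.4069, -0.1425, 0.1436]
tcp_rot: [-0.102, -3.138, -0.001]
wrist_force: [0.5, -0.3, -0.3]
width: 0.292
grip_force: 29.8
```

```bash
python3 - <<'E'
from h import *
go(.576,.240,0.5,.145)
t=cam('top');c=t;h=cv2.cvtColor(t['pixels'],cv2.COLOR_BGR2HSV)
m=cv2.inRange(h,(15,25,120),(40,255,255))
cv2.imwrite('pics/p7.png',np.hstack([cv2.resize(t['pixels'][70:290,140:400],(780,600))]))
E
```

```text
shift [-0.144   0.3927 -0.0014] turn 1.497 | tcp [ 0.4069 -0.1425  0.1436] yaw 86.29 tilt 0.13 q6 -1.9 F [ 0.5 -0.3 -0.3] w 0.292 g 29.750146865844727 t 20.975
```

View pics/p7.png

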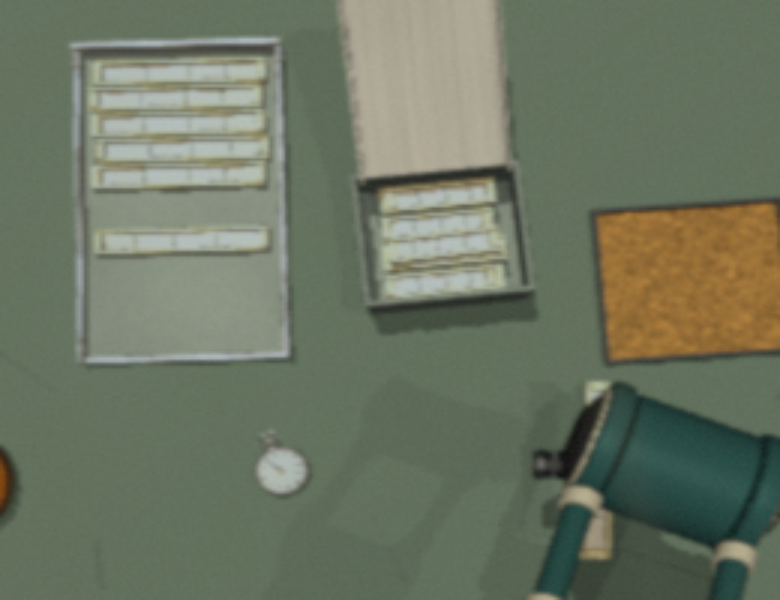

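The first full holder lies square in the bay's foot and the second is in the gripper.

Request:
play_rows(
  steps=[-0.01,0.04,0,0.15,-0.03,0.08,0,0.32,-0.045,0.12,0,0.5,-0.06,0.16,0,0.67,-0.075,0.2,0,0.84,-0.09,0.25,0,1.0,-0.11,0.3,0,1.17,-0.13,0.35,0,1.34,-0.144,0.393,0,1.497,-0.144,0.393,0,1.497],
)

```text
time: 22.28
tool_pos: [0.5772, 0.2427, 0.1433]
tcp_rot: [-2.208, -2.234, 0.001]
wrist_force: [0.3, 0.5, -0.5]
width: 0.286
grip_force: 29.8
```

Request:
play_rows(
  steps=[0,0,0,0,0,0,0,0,0,0,0,0],
)

```text
time: 22.65
tool_pos: [0.5765, 0.2388, 0.1447]
tcp_rot: [-2.212, -2.23, 0.001]
wrist_force: [-0.0, -0.1, -0.1]
width: 0.294
grip_force: 29.8
```

```bash
python3 - <<'E'
from h import *
go(.576,.240,0.5,.03)
E
```

```text
shift [ 0.0012 -0.0005  0.1147] turn -0.001 | tcp [0.5765 0.2388 0.1447] yaw 0.46 tilt 0.02 q6 0.34 F [-0.  -0.1 -0.1] w 0.294 g 29.803593456745148 t 22.65
```

Request:
play_rows(
  steps=[0.001,0,0.05,0,0.001,0,0.08,0,0.001,0,0.1,0,0.001,0,0.108,0,0.001,0,0.112,0,0.001,0,0.114,0,0.001,0,0.1155,0,0.001,0,0.1155,0],
)

```text
time: 23.65
tool_pos: [0.5772, 0.2411, 0.0298]
tcp_rot: [2.211, 2.231, 0.001]
wrist_force: [-0.0, -0.0, 0.0]
width: 0.292
grip_force: 29.8
```

Request:
play_rows(
  steps=[0,0,0.0015,0,0,0,0.003,0,0,0,0.003,0],
)

```text
time: 24.02
tool_pos: [0.577, 0.2411, 0.0265]
tcp_rot: [2.211, 2.231, 0.0]
wrist_force: [0.2, -0.2, 1.5]
width: 0.294
grip_force: 30.0
```

Request:
play_rows(
  steps=[0,0,0.001,0,0,0,0.0015,0,0,0,0.0015,0],
)

```text
time: 24.4
tool_pos: [0.577, 0.2411, 0.0264]
tcp_rot: [-2.211, -2.232, 0.0]
wrist_force: [-4.8, -1.6, 10.5]
width: 0.294
grip_force: 31.0
```

Request:
play_rows(
  steps=[0,0,-0.001,0,0,0,-0.001,0,0,0,-0.001,0,0,0,-0.001,0,0,0,-0.01,0,0,0,-0.04,0,0,0,-0.1,0,0,0,-0.1,0,0,0,-0.1,0,0,0,-0.1,0],
  jaw=120,
)

```text
time: 25.65
tool_pos: [0.5756, 0.2405, 0.1231]
tcp_rot: [-2.21, -2.231, 0.004]
wrist_force: [-0.1, 0.3, -0.6]
width: 0.53
grip_force: 0.0
```

```bash
python3 - <<'E'
from h import *
go(.409,.1475,-70.5,.13)
E
```

```text
shift [-0.0915 -0.1674 -0.0063] turn 1.24 | tcp [0.5756 0.2405 0.1231] yaw 0.52 tilt 0.17 q6 0.35 F [-0.1  0.3 -0.6] w 0.53 g 0.0 t 25.65
```

Request:
play_rows(
  steps=[-0.01,-0.03,-0.006,0.17,-0.03,-0.06,-0.006,0.34,-0.05,-0.09,-0.006,0.51,-0.07,-0.12,-0.006,0.68,-0.09,-0.15,-0.006,0.85,-0.092,-0.168,-0.006,1.02,-0.092,-0.168,-0.006,1.19,-0.092,-0.168,-0.006,1.24,-0.092,-0.168,-0.006,1.24,-0.092,-0.168,-0.006,1.24],
  jaw=0,
)

```text
time: 26.9
tool_pos: [0.4091, 0.1473, 0.13]
tcp_rot: [3.096, 0.533, -0.003]
wrist_force: [0.3, 0.3, -0.0]
width: 0.999
grip_force: 0.0
```

Request:
play_rows(
  steps=[0,0,0,0,0,0,0,0],
)

```text
time: 27.15
tool_pos: [0.4097, 0.1475, 0.1307]
tcp_rot: [3.096, 0.532, -0.0]
wrist_force: [0.4, -0.3, 0.5]
width: 0.999
grip_force: 0.0
```

```bash
python3 - <<'E'
from h import *
go(.409,.1475,-70.5,.02)
w=cam('wrist','w3.png');print(proj(w,[[.409,.1475,.0155]]))
t=cam('top');im=w['pixels'].copy(); k=cv2.resize(t['pixels'][70:220,140:260],(240,300)); 
cv2.imwrite('pics/p8.png',np.hstack([im,np.vstack([k,np.zeros((120,240,3),np.uint8)])]))
E
```

```text
shift [-0.0006 -0.0002  0.1107] turn -0.0 | tcp [0.4097 0.1475 0.1307] yaw -70.52 tilt 0.01 q6 1.52 F [ 0.4 -0.3  0.5] w 0.999 g 0.0 t 27.15
[[279.2849437  211.39524755]]
```

View pics/p8.png

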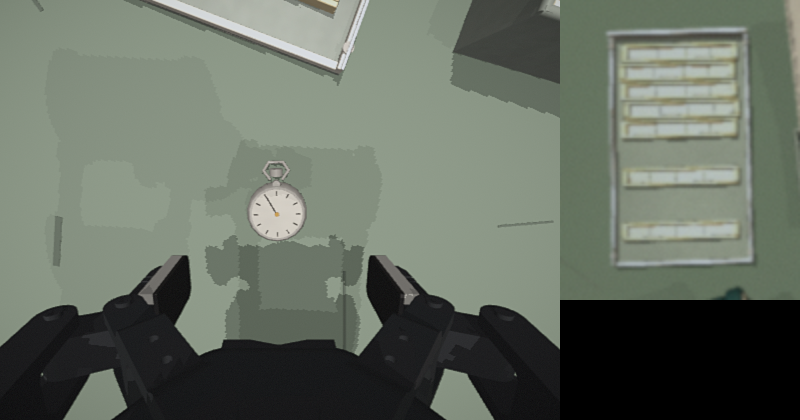

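The watch is centred at (277,211) in the wrist view with its crown straight up, so the jaws are aligned. Both full holders are lying properly in the bay.

Request:
play_rows(
  steps=[0,0,0.05,0,0,0,0.085,0,0,0,0.103,0,0,0,0.11,0,0,0,0.114,0,0,0,0.115,0,0,0,0.115,0],
)

```text
time: 28.12
tool_pos: [0.4104, 0.1477, 0.0165]
tcp_rot: [-3.096, -0.531, -0.002]
wrist_force: [-0.9, 0.8, -0.4]
width: 0.996
grip_force: 0.0
```

Request:
play_rows(
  steps=[0,0,0,0,0,0,0,0,0,0,0,0,0,0,0,0,0,0,0,0,0,0,0,0],
  jaw=255,
  grip_force=35,
)

```text
time: 28.88
tool_pos: [0.41, 0.1477, 0.0166]
tcp_rot: [-3.096, -0.531, -0.001]
wrist_force: [-1.8, 0.3, 7.0]
width: 0.589
grip_force: 35.3
```

Request:
play_rows(
  steps=[0,0,-0.003,0,0,0,-0.01,0,0,0,-0.03,0,0,0,-0.06,0,0,0,-0.1,0,0,0,-0.13,0,0,0,-0.13,0,0,0,-0.13,0],
)

```text
time: 29.88
tool_pos: [0.4089, 0.1472, 0.1448]
tcp_rot: [3.096, 0.531, -0.002]
wrist_force: [-0.1, 0.5, -1.8]
width: 0.587
grip_force: 36.8
```

```bash
python3 - <<'E'
from h import *
a=np.radians(3.2);x,y=np.array([.6055,-.2606])+np.array([[np.cos(a),-np.sin(a)],[np.sin(a),np.cos(a)]])@[-.008,.03];print(x,y)
go(x,y,-86.8,.145)
w=cam('wrist','w4.png')
E
```

```text
0.5958378287367493 -0.23109334911448587
shift [ 5.02e-02  4.19e-01 -3.00e-04] turn 0.284 | tcp [0.4089 0.1472 0.1448] yaw -70.53 tilt 0.08 q6 1.52 F [-0.1  0.5 -1.8] w 0.587 g 36.76204933784902 t 29.875
```

View pics/w4.png

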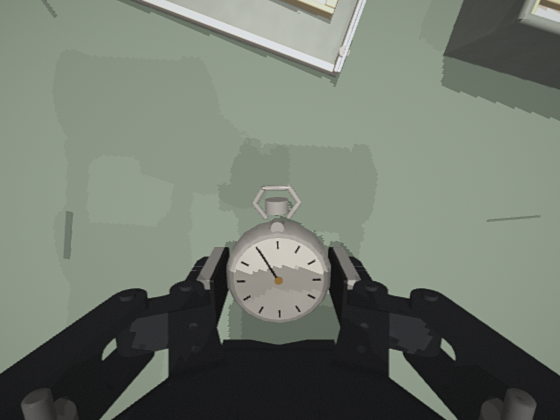

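The stopwatch is held level and square between the pads.

Request:
play_rows(
  steps=[0.003,0.025,0,0.02,0.009,0.07,0,0.05,0.014,0.12,0,0.08,0.02,0.17,0,0.12,0.026,0.22,0,0.15,0.032,0.27,0,0.18,0.038,0.32,0,0.22,0.044,0.37,0,0.25,0.048,0.4,0,0.27,0.05,0.419,0,0.284],
)

```text
time: 31.18
tool_pos: [0.5957, -0.2319, 0.1431]
tcp_rot: [-3.139, -0.085, 0.006]
wrist_force: [-0.1, 1.2, -1.1]
width: 0.588
grip_force: 36.9
```

Request:
play_rows(
  steps=[0,0,0,0,0,0,0,0,0,0,0,0],
)

```text
time: 31.55
tool_pos: [0.596, -0.2296, 0.1457]
tcp_rot: [-3.14, -0.09, 0.001]
wrist_force: [0.3, -0.7, -1.6]
width: 0.588
grip_force: 36.9
```

```bash
python3 - <<'E'
from h import *
go(.5958,-.2311,-86.8,.026)
E
```

```text
shift [-0.0002  0.0016  0.1197] turn 0.001 | tcp [ 0.596  -0.2296  0.1457] yaw -86.73 tilt 0.04 q6 1.11 F [ 0.3 -0.7 -1.6] w 0.588 g 36.85295022558421 t 31.55
```

Request:
play_rows(
  steps=[0,0,0.04,0,0,0,0.075,0,0,0,0.098,0,0,0,0.108,0,0,0,0.113,0,0,0,0.116,0,0,0,0.118,0,0,0,0.118,0],
)

```text
time: 32.55
tool_pos: [0.5968, -0.2311, 0.0284]
tcp_rot: [3.14, 0.087, 0.001]
wrist_force: [1.4, -0.2, 0.1]
width: 0.583
grip_force: 36.9
```

Request:
play_rows(
  steps=[0,0,0.0015,0,0,0,0.003,0,0,0,0.003,0],
)

```text
time: 32.92
tool_pos: [0.5963, -0.2308, 0.0246]
tcp_rot: [-3.14, -0.088, 0.001]
wrist_force: [-0.9, 0.2, -1.8]
width: 0.589
grip_force: 36.9
```

Request:
play_rows(
  steps=[0,0,0.001,0,0,0,0.0015,0,0,0,0.0015,0],
)

```text
time: 33.3
tool_pos: [0.5964, -0.2309, 0.0232]
tcp_rot: [-3.14, -0.088, 0.0]
wrist_force: [-0.2, -0.6, -1.7]
width: 0.582
grip_force: 36.9
```

Request:
play_rows(
  steps=[0,0,0.001,0,0,0,0.0015,0,0,0,0.0015,0],
)

```text
time: 33.67
tool_pos: [0.5964, -0.2309, 0.0217]
tcp_rot: [-3.14, -0.088, 0.0]
wrist_force: [-0.2, 0.3, -1.8]
width: 0.588
grip_force: 36.9
```

Request:
play_rows(
  steps=[0,0,0.001,0,0,0,0.001,0,0,0,0.001,0],
)

```text
time: 34.05
tool_pos: [0.5965, -0.2309, 0.0208]
tcp_rot: [3.14, 0.088, 0.0]
wrist_force: [-0.2, -0.9, -2.0]
width: 0.587
grip_force: 36.9
```

Request:
play_rows(
  steps=[0,0,0.001,0,0,0,0.001,0,0,0,0.001,0],
)

```text
time: 34.42
tool_pos: [0.5965, -0.2309, 0.0207]
tcp_rot: [3.14, 0.088, -0.0]
wrist_force: [-2.7, 0.9, 6.0]
width: 0.587
grip_force: 37.4
```

Request:
play_rows(
  steps=[0,0,-0.001,0,0,0,-0.001,0,0,0,-0.001,0,0,0,-0.001,0,0,0,-0.001,0,0,0,-0.01,0,0,0,-0.04,0,0,0,-0.1,0,0,0,-0.1,0,0,0,-0.1,0],
  jaw=55,
)

```text
time: 35.67
tool_pos: [0.5968, -0.231, 0.1208]
tcp_rot: [3.14, 0.088, 0.002]
wrist_force: [-0.9, 0.2, -1.0]
width: 0.781
grip_force: 0.0
```

```bash
python3 - <<'E'
from h import *
go(.365,-.2945,-94.4,.12)
w=cam('wrist','w5.png')
E
```

```text
shift [-0.235   0.0505  0.0005] turn 0.133 | tcp [ 0.5968 -0.231   0.1208] yaw -86.8 tilt 0.09 q6 1.11 F [-0.9  0.2 -1. ] w 0.781 g 0.0 t 35.675
```

View pics/w5.png

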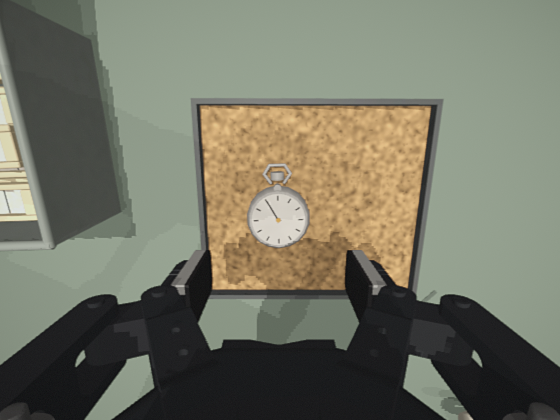

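The stopwatch lies flat in the tray. Now the pencil.

Request:
play_rows(
  steps=[-0.04,0.01,0,0.03,-0.09,0.02,0,0.06,-0.14,0.03,0,0.09,-0.19,0.04,0,0.12,-0.235,0.05,0,0.133,-0.235,0.05,0,0.133,-0.235,0.05,0,0.133,-0.235,0.05,0,0.133,-0.235,0.05,0,0.133],
  jaw=140,
  grip_force=25,
)

```text
time: 36.85
tool_pos: [0.3655, -0.2937, 0.1196]
tcp_rot: [-3.139, 0.119, 0.0]
wrist_force: [0.2, -0.2, -0.1]
width: 0.453
grip_force: 0.0
```

```bash
python3 - <<'E'
from h import *
w=cam('wrist','w6.png');h=cv2.cvtColor(w['pixels'],cv2.COLOR_BGR2HSV)
m=cv2.inRange(h,(0,150,80),(6,255,255))|cv2.inRange(h,(174,150,80),(180,255,255))
k=max(cv2.findContours(m,cv2.RETR_EXTERNAL,cv2.CHAIN_APPROX_NONE)[0],key=cv2.contourArea)
P=ray(w,k[:,0,:],.0065)[:,:2].astype(np.float32)*1000; print(cv2.minAreaRect(P),P.min(0),P.max(0))
go(.365,-.2945,-94.4,.017)
E
```

```text
((372.9344482421875, -293.419189453125), (7.995855808258057, 123.87690734863281), 85.86857604980469) [ 310.93295 -300.67783] [ 434.7076 -285.0415]
shift [-0.0003  0.0009  0.1027] turn 0.001 | tcp [ 0.3654 -0.2937  0.1197] yaw -94.35 tilt 0.01 q6 0.92 F [-0.4  0.  -0.1] w 0.451 g 0.0 t 36.9
```

Request:
play_rows(
  steps=[0,0,0.05,0,0,0,0.08,0,0,0,0.093,0,0,0,0.098,0,0,0,0.0995,0,0,0,0.0995,0],
)

```text
time: 37.65
tool_pos: [0.3655, -0.2946, 0.0213]
tcp_rot: [3.138, -0.121, 0.002]
wrist_force: [-0.1, -0.4, -0.5]
width: 0.452
grip_force: 0.0
```

Request:
play_rows(
  steps=[0,0,0,0,0,0,0,0,0,0,0,0,0,0,0,0,0,0,0,0,0,0,0,0],
  jaw=255,
)

```text
time: 38.4
tool_pos: [0.3651, -0.2944, 0.021]
tcp_rot: [3.139, -0.121, 0.001]
wrist_force: [-1.8, 1.3, 6.2]
width: 0.096
grip_force: 26.4
```

Request:
play_rows(
  steps=[0,0,-0.005,0,0,0,-0.03,0,0,0,-0.08,0,0,0,-0.1,0,0,0,-0.1,0,0,0,-0.1,0],
)

```text
time: 39.15
tool_pos: [0.3638, -0.2932, 0.1191]
tcp_rot: [-3.138, 0.121, 0.002]
wrist_force: [-1.1, -0.1, -0.7]
width: 0.094
grip_force: 25.7
```

```bash
python3 - <<'E'
from h import *
import pickle
c=pickle.load(open('c1.pkl','rb'))['top']; im=c['pixels']; h=cv2.cvtColor(im,cv2.COLOR_BGR2HSV)
bg=np.median(im[220:290,365:410].reshape(-1,3),0); df=np.abs(im.astype(int)-bg).max(2)
for v in list(range(226,234))+list(range(272,282)):
    u=378+np.argmax(df[v,378:394]); print(v,u,im[v,u],df[v,u])
print(ray(c,[(386,229),(385,276)],.0045))
go(.6081,-.3075,-86.8,.12)
E
```

```text
226 385 [ 89 110  95] 3.0
227 380 [ 91 109  95] 3.0
228 384 [ 86 105  90] 3.0
229 386 [73 88 97] 19.0
230 386 [ 55  66 106] 41.0
231 386 [ 43  55 122] 52.0
232 386 [ 36  46 135] 61.0
233 386 [ 28  38 143] 69.0
272 384 [ 25  79 155] 63.0
273 384 [ 22  68 154] 66.0
274 384 [ 15  33 155] 74.0
275 384 [ 13  23 154] 84.0
276 384 [ 22  33 152] 74.0
277 384 [ 51  64 129] 43.0
278 384 [ 84 101 102] 9.0
279 384 [ 89 109  90] 3.0
280 390 [ 90 110  95] 3.0
281 384 [ 90 109  96] 3.0
[[ 0.43829067 -0.3003553   0.0045    ]
 [ 0.30120021 -0.29259942  0.0045    ]]
shift [ 0.2446 -0.0046 -0.0013] turn -0.133 | tcp [ 0.3638 -0.2932  0.1191] yaw -94.42 tilt 0.11 q6 0.92 F [-1.1 -0.1 -0.7] w 0.094 g 25.725591480731964 t 39.15
```

Request:
play_rows(
  steps=[0.04,0,0,-0.02,0.09,-0.001,0,-0.05,0.14,-0.002,0,-0.08,0.19,-0.003,0,-0.11,0.22,-0.004,0,-0.133,0.24,-0.004,0,-0.133,0.24,-0.004,0,-0.133,0.24,-0.004,0,-0.133,0.24,-0.004,0,-0.133],
)

```text
time: 40.28
tool_pos: [0.6029, -0.3083, 0.1195]
tcp_rot: [-3.14, -0.087, 0.002]
wrist_force: [1.1, -0.0, -0.7]
width: 0.093
grip_force: 25.7
```

```bash
python3 - <<'E'
from h import *
go(.6045,-.3075,-86.8,.026)
w=cam('wrist','w7.png');h=cv2.cvtColor(w['pixels'],cv2.COLOR_BGR2HSV)
m=cv2.inRange(h,(0,150,80),(6,255,255))|cv2.inRange(h,(174,150,80),(180,255,255))
k=max(cv2.findContours(m,cv2.RETR_EXTERNAL,cv2.CHAIN_APPROX_NONE)[0],key=cv2.contourArea)
P=ray(w,k[:,0,:],.105)[:,:2].astype(np.float32)*1000; print(cv2.minAreaRect(P),P.min(0),P.max(0))
E
```

```text
shift [ 0.0018 -0.0006  0.0935] turn -0.001 | tcp [ 0.6029 -0.3083  0.1195] yaw -86.84 tilt 0.1 q6 1.01 F [ 1.1 -0.  -0.7] w 0.093 g 25.720982551574707 t 40.275
((612.47021484375, -306.7285461425781), (120.65308380126953, 8.686307907104492), 3.067902088165283) [ 552.17065 -313.86685] [ 672.7508  -300.39554]
```

Request:
play_rows(
  steps=[0,0,0.04,0,0,0,0.07,0,0,0,0.083,0,0,0,0.087,0,0,0,0.089,0,0,0,0.09,0,0,0,0.09,0],
)

```text
time: 41.2
tool_pos: [0.6048, -0.3088, 0.0312]
tcp_rot: [3.14, 0.088, 0.002]
wrist_force: [-0.2, -0.7, 0.3]
width: 0.091
grip_force: 25.7
```

Request:
play_rows(
  steps=[0,0,0.001,0,0,0,0.002,0,0,0,0.002,0],
)

```text
time: 41.58
tool_pos: [0.6041, -0.3084, 0.0281]
tcp_rot: [-3.14, -0.088, 0.0]
wrist_force: [0.4, 0.3, 0.4]
width: 0.091
grip_force: 25.7
```

Request:
play_rows(
  steps=[0,0,0.001,0,0,0,0.0015,0,0,0,0.0015,0],
)

```text
time: 41.95
tool_pos: [0.6041, -0.3084, 0.0266]
tcp_rot: [-3.14, -0.088, 0.0]
wrist_force: [0.2, 1.3, -0.1]
width: 0.09
grip_force: 25.7
```

Request:
play_rows(
  steps=[0,0,0.001,0,0,0,0.0015,0,0,0,0.0015,0],
)

```text
time: 42.32
tool_pos: [0.6042, -0.3084, 0.0252]
tcp_rot: [-3.14, -0.088, 0.0]
wrist_force: [0.6, 0.3, 0.8]
width: 0.092
grip_force: 25.7
```

Request:
play_rows(
  steps=[0,0,0,0,0,0,0,0,0,0,0,0,0,0,0,0,0,0,-0.01,0,0,0,-0.04,0,0,0,-0.1,0,0,0,-0.15,0,0,0,-0.15,0,0,0,-0.15,0],
  jaw=185,
)

```text
time: 43.58
tool_pos: [0.6041, -0.3084, 0.1759]
tcp_rot: [3.14, 0.088, 0.001]
wrist_force: [-0.2, 0.6, -1.0]
width: 0.276
grip_force: 0.0
```

Request:
play_rows(
  steps=[-0.05,0,0,0,-0.1,0,0,0,-0.15,0,0,0,-0.15,0,0,0,-0.15,0,0,0],
)

```text
time: 44.2
tool_pos: [0.4542, -0.3165, 0.1742]
tcp_rot: [-3.139, -0.087, 0.001]
wrist_force: [0.6, 0.4, 0.9]
width: 0.275
grip_force: 0.0
```

```bash
python3 - <<'E'
from h import *
go(.6,-.3,-86.8)
import m
def st(): 
    c=cam('top');m.c=c;im=c['pixels'];h=cv2.cvtColor(im,cv2.COLOR_BGR2HSV);print('NOW')
    b=cv2.inRange(h,(0,0,125),(180,90,255)); red=cv2.inRange(h,(0,130,60),(8,255,255))|cv2.inRange(h,(172,130,60),(180,255,255))
    print('bay');m.blobs(b,.018,(172,140,230,195)); print('watch');m.blobs(b,.02,(340,148,402,198)); print('pencil');m.blobs(red,.01,(340,140,405,205))
    print('ash');m.blobs(cv2.inRange(h,(8,110,60),(25,255,255))|red,.02,(95,215,155,280)); print('mug');m.blobs(cv2.inRange(h,(0,0,110),(180,80,255)),.05,(420,215,490,270))
st()
w=cam('wrist');h=cv2.cvtColor(w['pixels'],cv2.COLOR_BGR2HSV)
r=cv2.inRange(h,(0,150,80),(6,255,255))|cv2.inRange(h,(174,150,80),(180,255,255))
k=max(cv2.findContours(r,cv2.RETR_EXTERNAL,cv2.CHAIN_APPROX_NONE)[0],key=cv2.contourArea)
P=ray(w,k[:,0,:],.0115)[:,:2].astype(np.float32)*1000; print('wrist pencil',cv2.minAreaRect(P))
E
```

```text
shift [ 1.465e-01 -8.500e-03 -1.000e-04] turn -0.001 | tcp [ 0.4542 -0.3165  0.1742] yaw -86.84 tilt 0.08 q6 0.86 F [0.6 0.4 0.9] w 0.275 g 0.0 t 44.2
holders
  c [0.3619 0.2831] yaw -18.9 LxW [0.104 0.027] rect [362.4 282.9] [ 26.8 104.8] 71.1 px 187.1 259.3
  c [0.409  0.1482] yaw -20.9 LxW [0.041 0.041] rect [409.4 149. ] [45.4 45.1] 44.1 px 233.3 242.2
  c [ 0.4069 -0.1427] yaw -3.5 LxW [0.171 0.028] rect [ 408.  -142.9] [ 28.6 172. ] 86.2 px 333.0 240.9
  c [ 0.4268 -0.0012] yaw -5.7 LxW [0.171 0.028] rect [427.1  -1.2] [ 28.4 170.9] 84.5 px 284.4 235.0
  c [0.5323 0.2532] yaw 89.8 LxW [0.184 0.007] rect [531.1 236.7] [190.3   5.9] 88.9 px 196.9 200.7
pencil
  c [ 0.3642 -0.2945] yaw -4.5 LxW [0.134 0.009] rect [ 365.4 -294.6] [  9.1 134.3] 85.7 px 385.0 254.4
cork
  c [ 0.6065 -0.261 ] yaw -87.4 LxW [0.181 0.161] rect [ 607.1 -261.1] [161.  180.5] 3.2 px 370.8 172.5
ashtray
  c [0.4021 0.4646] yaw 76.1 LxW [0.097 0.096] rect [401.6 464.5] [109.7 106.8] 0.3 px 123.5 246.8
mug
  c [ 0.3987 -0.4985] yaw 81.6 LxW [0.095 0.073] rect [ 408.7 -488.6] [122.1  85.1] 54.2 px 460.3 241.3

[... 227 characters left out ...]
 0.042] rect [ 603.7 -227.9] [61.9 47.5] 31.9 px 361.9 174.0
pencil
  c [ 0.6062 -0.3091] yaw 3.3 LxW [0.133 0.007] rect [ 604.9 -309.4] [134.4   7.8] 3.1 px 387.4 172.0
ash
  c [0.402  0.4642] yaw 84.3 LxW [0.097 0.096] rect [402.4 463.8] [109.3 108.9] 44.6 px 123.6 246.9
mug
  c [ 0.356  -0.5636] yaw 11.0 LxW [0.08  0.033] rect [ 354.6 -555.9] [45.5 70.4] 88.8 px 483.9 256.0
  c [ 0.3659 -0.459 ] yaw 79.2 LxW [0.122 0.096] rect [ 368.  -455.3] [144.5  93. ] 88.8 px 446.9 253.2
  c [ 0.4698 -0.4349] yaw 68.1 LxW [0.023 0.014] rect [ 467.5 -431.2] [25.6 14.2] 88.8 px 436.8 216.7
wrist pencil ((589.2412719726562, -308.4224548339844), (75.69086456298828, 8.001343727111816), 2.9751932621002197)
```

Request:
play_rows(
  steps=[0,-0.05,-0.03,0,0,-0.1,-0.03,0,0,-0.15,-0.03,0,0,-0.2,-0.03,0,0,-0.25,-0.03,0,0,-0.3,-0.03,0,0,-0.3,-0.03,0,0,-0.3,-0.03,0,0,-0.3,-0.03,0],
)

```text
time: 45.42
tool_pos: [0.4382, -0.0181, 0.2053]
tcp_rot: [3.14, 0.086, -0.0]
wrist_force: [0.9, 0.3, -1.3]
width: 0.274
grip_force: 0.0
```

```bash
python3 - <<'E' | sed -n '/NOW/,$p'
from h import *
import m
c=cam('top');m.c=c;h=cv2.cvtColor(c['pixels'],cv2.COLOR_BGR2HSV);print('NOW')
m.blobs(cv2.inRange(h,(0,0,110),(180,80,255)),.05,(420,215,490,270))
b=cv2.inRange(h,(0,0,125),(180,90,255))
print('bay');m.blobs(b,.018,(174,150,230,170));m.blobs(b,.018,(174,172,230,194))
print(bot.read_state()['joint_vel'].round(3))
E
```

```text
NOW
  c [ 0.3979 -0.491 ] yaw -86.8 LxW [0.203 0.164] rect [ 397.3 -482.5] [199.5 152.6] 88.8 px 457.6 241.6
bay
  c [0.6527 0.2377] yaw 88.8 LxW [0.164 0.059] rect [652.7 237.5] [161.7  56.3] 88.9 px 201.4 159.5
  c [0.5849 0.2382] yaw 88.8 LxW [0.163 0.065] rect [584.9 238.2] [161.3  61.8] 88.9 px 201.4 182.5
[-0.006 -0.003  0.004  0.005  0.002  0.002]
```

```bash
python3 - <<'E'
from h import *
import pickle
a=pickle.load(open('c1.pkl','rb'))['top']['pixels'];b=cam('top')['pixels']
for n,(u,v,r) in dict(mug=(457,241,28),ash=(124,247,26)).items():
    q=cv2.matchTemplate(b[v-r-10:v+r+10,u-r-10:u+r+10],a[v-r:v+r,u-r:u+r],cv2.TM_CCOEFF_NORMED);_,s,_,l=cv2.minMaxLoc(q);print(n,s,l[0]-10,l[1]-10)
h=cv2.cvtColor(b,cv2.COLOR_BGR2HSV);m=cv2.inRange(h,(0,0,165),(180,90,255))
n,l,st,ce=cv2.connectedComponentsWithStats(m[150:196,172:232])
c=pickle.load(open('c1.pkl','rb'))['top']
for j in range(1,n):
    if st[j,4]>60: print(st[j],ray(c,ce[j]+[172,150],.018))
E
```

```text
mug 0.9966655373573303 0 0
ash 0.9960044026374817 0 0
[  3   5  54   8 324] [[0.65671155 0.23671094 0.018     ]]
[  3  31  54   9 335] [[0.57641883 0.2370167  0.018     ]]
```

The mug and ashtray haven't moved, and both full holders are in place, so I'm handing the job in.

```bash
python3 -c "
from workcell import bot
print(bot.finish_job())"
```

```text
the job is handed in; nothing more can be done
None
```

I handed the job in at about 45 s of the 125 s allowed: both full holders are in the bay foot, the half holder lies on the catch-tray bed, the stopwatch and pencil are in the instrument tray, and the mug and ashtray have not moved; no verdict came back.

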